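Refill the cedar caddy in the linen closet

ROBOT

A 6-joint arm with a two-finger parallel gripper is mounted at the origin on the work surface. World frame = base frame: x ahead of the robot, y to its left, z up, the work surface at z = 0. Lengths are in mm, angles in rad, forces in N, time in s.
With the tool pointing down it reaches from about 400 to 925 mm from the base axis. Payload 12.5 kg.
Tool frame: the origin (TCP) lies at the very end of the fingers, on their centre line; the grasp point (between the pads) lies 19 mm behind it; z points along the fingers, x is the direction in which the jaws open and shut, and the axes are right-handed (so a half turn about z gives the same grasp; the last joint's range is limited). The gripper opens to 95 mm and grips with 3 to 60 N. Pads are 20 mm wide; open, the fingers measure 119 mm over their backs; the gripper's body (75 mm by 180 mm) begins 59 mm behind the grasp point.
Start: joints at [-0.106, 0.491, 1.559, -0, 1.092, -0.106], TCP at [625.017, 0.021, 214.661] pointing down, gripper open.
Joint ranges: [-3.1, 3.1], [-0.84, 2.19], [0.05, 2.79], [-1.13, 4.28], [0.06, 2.93], [-2.69, 2.69]. Speed limits (rad/s): [2.22, 2.22, 2.79, 3.14, 3.14, 3.14].

INTERFACE

Orientations are given as [roll, pitch, yaw] about the fixed x, y, z axes, in that order (R = Rz(yaw) Ry(pitch) Rx(roll)).
In Python, from cell import state, viewer, ticket, look_for, regions_of gives the robot as it stands.
- The arm moves only by the shell command python3 -m inch 'ROWS'. ROWS is JSON, a list of rows, each a list of 7 numbers: the turn, a rotation vector about the world's x, y, z in degrees, then the shift along the world's x, y, z in mm, then the opening, from -1 (shut) to 1 (fully open). In form: [[rx, ry, rz, tx, ty, tz, hand], ...]. A call has 1 to 10 rows; each row shifts and turns the commanded pose from where the row before left it; what a row does not reach is not made up. A row lasts 1/10 s, in which the tool goes at most 50 mm and 8.59 degrees, less where a joint would pass 70% of its speed; a pose out of reach is approached as far as the arm can. A call with a gripper value outside its range is refused whole. The fingers move at their own pace and stop on an object; the grip force is fixed at half the most. Time passes only in rows, so rows that do not move let the fingers close. It gives the time, the measured TCP pose, the force and the opening at its end, in the units of the state.
- state(): the state, without advancing time (a new reading comes with each control period).
- viewer.read_camera(name): name is "scene" or "side" or "wrist"; returns a dict with "color" (384x512x3 uint8, red, green, blue), "depth" (384x512 float32, mm along the optical axis (not along the pixel's ray), 0 where there is no reading), "fx", "fy", "cx", "cy" (pixels), "position" and "orientation" of the camera in the world. Camera axes: x right, y down, z forward; pixel columns grow to the right and rows downward; lengths in mm; the calibration is good to about 2 mm. A picture is of the moment at which its call begins.
- ticket.job_done(): hands the job in, once; it reports no verdict.
Trained networks look in the newest picture that a camera, given by its name, has taken for a name from the list of things; names that differ only in an ending like _2 or _b are one class to them, and where a whole thing is asked for, a point or a joint stands for the part that bears it (a point fixed in the world has none). Each returns a list of dicts, best first, with "score" (0 to 1); they miss things now and then, are a little off and sometimes report something else, mostly with a low value. They report only what shows in the picture. A call takes as long as a camera call. They do not tell look-alikes from the thing itself.
- look_for(name, camera): "box" ([left, top, right, bottom] as shares, 0 to 1, of the picture: columns of its width, rows of its height, round what is visible of it).
- regions_of(name, camera): "pixels" (384x512 bool, what is visible of it) and "box" ([left, top, right, bottom] as shares, 0 to 1, of the picture: columns of its width, rows of its height, round what is visible of it).
The state is a dict: "t": time; "joints": joint angles; "qvel": joint speeds; "tau": joint torques, N m; "eef_pos": TCP position; "tcp_rot": TCP orientation; "ft_force": force on the tool from outside, world axes, zero at the start; "moment": the same for the moment, N m; "opening": opening from 0.0 (shut) to 1.0 (fully open).
Only numpy, scipy, OpenCV 4.12 (cv2) and the standard library are available. Lean on these libraries where they do the work, as an engineer would, in place of code of your own. Each camera call takes 0.05 s, during which the arm holds its last target. There are 200 camera calls.

TASK

Get the cedar caddy ready for the linen closet: lay every square cedar tile in a pocket of its own and press it down until it sits level and flush with the caddy's top. The oil in the capped square bottle has settled, so turn the bottle right upside down for a moment to mix it, then stand it upright on the middle of the caddy's cork square. Leave the other things on the table where they are.

Things in the scene. Friction and masses are not known exactly. Their poses are not given: they have to be found in the camera images.
- caddy: Low square wooden caddy, 200 x 200 mm, 32 mm high, fixed to the table, at any yaw. Origin: centre of its underside, z up. Four 65 x 65 mm corners centred 47 mm from the middle in caddy x and y: three open pockets (+x+y, +x-y, -x+y) and one corner level with the top, faced in cork (-x-y). Walls between pockets 29 mm wide, outer walls 20 mm.
- floor0 (a joint): How far the grey felt floor of pocket0 has been pushed down, 0 to 0.009 m. At 0 its face is 7 mm below the caddy's top (a 16 mm tile laid on it stands 9 mm proud); at 0.009 it is on its stop, 16 mm below the top. Friction holds it wherever it is left (starts at 0 to 0.002), no spring: about 7 N moves it, 10 to 15 N moves it briskly.
- floor1 (a joint): How far the grey felt floor of pocket1 has been pushed down, 0 to 0.009 m. At 0 its face is 7 mm below the caddy's top (a 16 mm tile laid on it stands 9 mm proud); at 0.009 it is on its stop, 16 mm below the top. Friction holds it wherever it is left (starts at 0 to 0.002), no spring: about 7 N moves it, 10 to 15 N moves it briskly.
- floor2 (a joint): How far the grey felt floor of pocket2 has been pushed down, 0 to 0.009 m. At 0 its face is 7 mm below the caddy's top (a 16 mm tile laid on it stands 9 mm proud); at 0.009 it is on its stop, 16 mm below the top. Friction holds it wherever it is left (starts at 0 to 0.002), no spring: about 7 N moves it, 10 to 15 N moves it briskly.
- pocket0 (a point): Middle of a pocket's mouth at the height of the caddy's top (32 mm above the table); axes as the caddy (+x+y corner). Any tile may go in any pocket.
- pocket1 (a point): Middle of a pocket's mouth at the height of the caddy's top (32 mm above the table); axes as the caddy (+x-y corner). Any tile may go in any pocket.
- pocket2 (a point): Middle of a pocket's mouth at the height of the caddy's top (32 mm above the table); axes as the caddy (-x+y corner). Any tile may go in any pocket.
- cork_square (a point): Middle of the 65 x 65 mm cork square, level with the caddy's top (32 mm above the table); axes as the caddy.
- tile0: Plain pale square cedar tile, 60 x 60 x 16 mm, about 40 g. Origin: centre of its underside, z up. It may be absent (None). It starts flat on the table.
- tile1: Plain pale square cedar tile, 60 x 60 x 16 mm, about 40 g. Origin: centre of its underside, z up. It may be absent (None). It starts flat on the table.
- tile2: Plain pale square cedar tile, 60 x 60 x 16 mm, about 40 g. Origin: centre of its underside, z up. It may be absent (None). It starts flat on the table.
- bottle: Closed bottle, about 0.22 kg (varies): square amber glass body 50 x 50 x 60 mm, then a neck 28 mm across to 66 mm and a flat round black cap 44 mm across from 66 to 86 mm, its full height. Origin: centre of the underside; z runs up towards the cap, x and y are square to the body's sides. It stands on base or cap, or lies on a side. The cap stays on. Starts upright.
- coaster: Bystander: white round ceramic coaster 70 mm across, 12 mm thick. Origin: centre of its underside. Leave it.
- spool: Bystander: blue thread spool 32 mm across, 32 mm high, upright. Origin: centre of its underside. Leave it.
- candle: Bystander: glass candle jar 64 mm across, 60 mm high. Origin: centre of its underside. Leave it.
- clothes_brush: Bystander: clothes brush lying to the right, about 200 mm long. Leave it.
Not all that is in view belongs to the job. Several things look just like the bottle: the one meant starts nearest to the robot's base. What is shaped like the tile1 but pink is not meant.

How it is judged:
By the outcome, as a careful person would: the job done as asked, in the order asked, and still so for the second after the job is handed in, with the robot touching nothing.
Of tile0, tile1, tile2 only 2 to 3 are there at a start; the rules pass over those that are not, and their reading is None.
At some moment in a run one of tile0, tile1, tile2 may be knocked a few centimetres aside while the robot is not near it.
Once in a run the grip may slacken for a moment while it holds something.
It also fails if it takes over 210 s, if anything falls off the work surface, if the arm or the gripper's body presses on something with over 40 N, if the wrist force passes 120 N, or if a joint passes its speed limit or range.

## Working session

There is one attempt and no reset: what is moved stays moved. The work goes in short steps, Python scripts to look and compute and a shell command to move; the robot and the scene stay as the last step left them, time stands still between calls to the robot, and variables do not carry over. Pictures are saved under pics/ and viewed, on a budget of 14 in all, crops included, one or two more only if the job needs it, and the job is handed in when it is done.

```bash
ls; mkdir -p pics; cat > h.py <<'E'
import numpy as np, cv2
from scipy.spatial.transform import Rotation as R
from cell import state, viewer, ticket, look_for, regions_of
def cam(n): return viewer.read_camera(n)
def rot(o):
    o=np.array(o,float)
    if o.shape==(3,3): return o
    return R.from_euler('xyz',o).as_matrix() if o.size==3 else R.from_quat(o).as_matrix()
def cloud(c):
    h,w=c['depth'].shape; v,u=np.mgrid[:h,:w]; d=c['depth']
    p=np.stack([(u-c['cx'])/c['fx']*d,(v-c['cy'])/c['fy']*d,d],-1)
    P=p@rot(c['orientation']).T+np.array(c['position']); P[d<=0]=np.nan
    return P
def save(c,name,box=None,s=1):
    im=c['color'][...,::-1]
    if box: l,t,r,b=box; im=im[t:b,l:r]
    cv2.imwrite('pics/'+name,cv2.resize(im,None,fx=s,fy=s,interpolation=cv2.INTER_CUBIC))
E
python3 - <<'E'
from h import *
print(state())
a=cam('scene');b=cam('side')
print(a['position'],a['orientation'],b['position'],b['orientation'],a['fx'])
im=np.vstack([np.hstack([a['color'],b['color']])])[...,::-1]
cv2.imwrite('pics/1.png',cv2.resize(im,(800,300),interpolation=cv2.INTER_AREA))
for n,c in (('scene',a),('side',b)):
    P=cloud(c)
    for o in ['caddy','tile0','bottle','coaster','spool','candle']:
        for r in regions_of(o,n):
            q=P[r['pixels']]; q=q[~np.isnan(q[:,0])]
            if len(q)==0: continue
            print(n,o,round(r['score'],2),r['pixels'].sum(),np.round(np.median(q,0)),np.round(np.percentile(q,97,axis=0)),np.round(np.percentile(q,3,axis=0)),np.round(np.median(c['color'][r['pixels']],0)))
E
```

```text
pics
{'t': 0.0, 'joints': array([-1.05581986e-01,  4.91534845e-01,  1.55946146e+00,  4.83688166e-06,
        1.09168370e+00, -1.05639026e-01]), 'qvel': array([-0.00092823,  0.00237057, -0.00083664,  0.00022269,  0.00136966,
       -0.00072442]), 'tau': array([-9.52334158e-04, -6.12640929e+01, -2.58175153e+01,  6.92750537e-02,
        4.83079045e-02, -1.38641695e-05]), 'eef_pos': array([6.24754083e+02, 6.12163995e-02, 2.14072963e+02]), 'tcp_rot': array([-3.14147373e+00,  1.08084375e-03,  5.48720063e-05]), 'ft_force': array([-1.13093853,  0.48688433,  0.41105285]), 'moment': array([-0.00098393, -0.03901536, -0.03063905]), 'opening': 0.9987141158539454}
[1272.07036376  699.14589876  997.56334046] [-2.31762797  0.01771103  2.29347408] [ 127.40406348 -836.65719238 1172.7531015 ] [-2.4424744  -0.01337973 -0.40493517] 494.4317064903351
scene caddy 0.68 4253 [603.  18.  32.] [711. 126.  37.] [490. -96.   8.] [114.  82.  62.]
scene tile0 0.92 443 [454. 208.  17.] [480. 236.  21.] [419. 177.   3.] [187. 157. 108.]
scene tile0 0.91 550 [562. 284.  17.] [592. 314.  20.] [529. 250.   3.] [206. 13
[... 1146 characters left out ...]
 [478. 231.  21.] [418. 171.  -0.] [212. 161. 108.]
side bottle 0.95 483 [ 596. -388.   61.] [ 621. -360.   88.] [ 575. -410.    7.] [96. 52. 33.]
side bottle 0.88 516 [ 523. -309.   60.] [ 552. -232.   88.] [ 501. -324.    0.] [98. 56. 36.]
side bottle 0.62 599 [ 582. -513.   60.] [ 608. -478.   88.] [ 563. -533.    8.] [70. 43. 32.]
side coaster 0.74 187 [553. 381.  11.] [584. 414.  16.] [524. 355.   4.] [128. 121. 118.]
side spool 0.42 50 [369.  91.   7.] [383. 110.  23.] [357.  83.  -1.] [ 40.  87. 166.]
side candle 0.95 501 [ 678. -311.   54.] [ 713. -279.   64.] [ 656. -332.    3.] [184. 160.  81.]
side candle 0.32 208 [553. 384.  11.] [587. 419.  16.] [523. 356.   1.] [127. 121. 118.]
```

```bash
python3 - <<'E'
from h import *
a=cam('scene')
save(a,'1b.png',None,1.5)
E
```

```text
(no output)
```

View pics/1b.png

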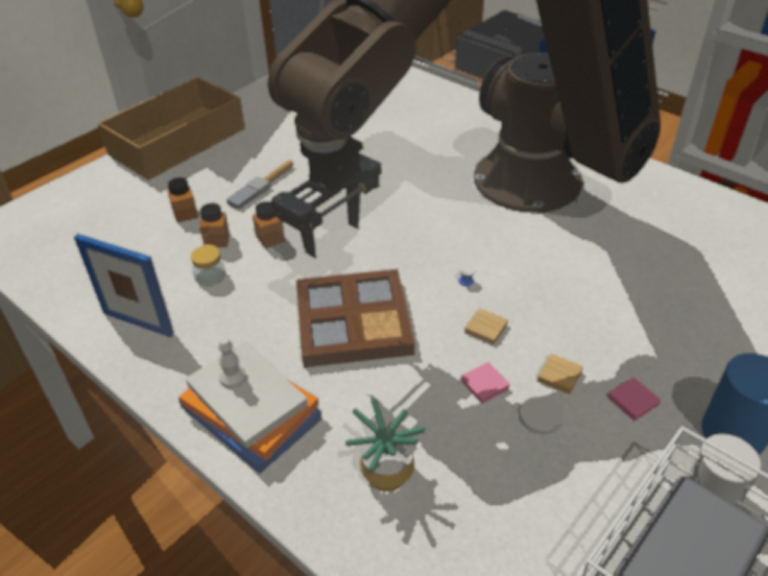

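View pics/1.png

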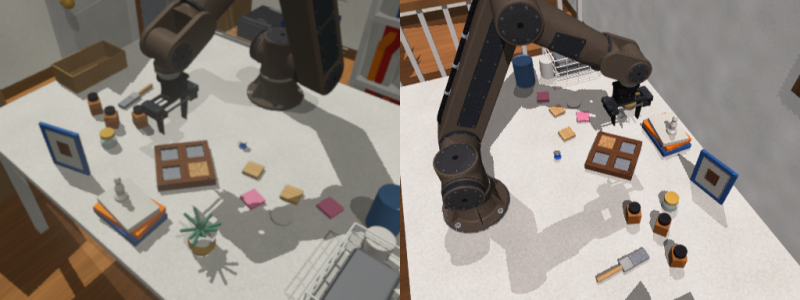

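Two pale tiles, at about (454,208) and (463,370). The bottle meant is the one near (530,-290). Next I'll fit poses and check the wrist view of the caddy.

```bash
cat >> h.py <<'E'
def rect(pts):
    (c,s,a)=cv2.minAreaRect(np.float32(pts[:,:2])); return np.round(c,1),np.round(s,1),round(a%90,1)
def top(P,cen,r,z0,z1):
    m=(np.hypot(P[...,0]-cen[0],P[...,1]-cen[1])<r)&(P[...,2]>z0)&(P[...,2]<z1)
    return P[m],m
E
python3 - <<'E'
from h import *
a=cam('scene');b=cam('side');w=cam('wrist')
print(w['position'],w['orientation'],w['fx'])
for n,c in (('sc',a),('si',b),('wr',w)):
    P=cloud(c)
    for nm,cen,r,z0,z1 in [('caddy',(598,5),150,28,40),('t',(450,206),48,12,25),('t2',(460,366),48,12,25),('bottle',(528,-300),45,45,62),('cap',(528,-300),45,78,95)]:
        q,m=top(P,cen,r,z0,z1)
        if len(q)>30: print(n,nm,len(q),rect(q),np.median(q[:,2]).round(1))
save(w,'2.png',None,1.2)
E
```

```text
[624.88148515  64.54828568 383.83008561] [ 2.90171999e+00 -6.66672626e-04 -5.05456413e-05] 303.14075310739685
sc caddy 2806 (array([592.4,   5.5]), array([209.5, 200.1]), 49.1) 33.1
sc t 371 (array([448.2, 205.2]), array([68.1, 61.1]), 7.5) 17.2
sc t2 443 (array([458.3, 367. ]), array([66. , 60.7]), 11.3) 16.9
sc bottle 105 (array([ 542. , -288.9]), array([37.4, 67.3]), 21.5) 55.6
sc cap 116 (array([ 532.9, -292.7]), array([46.6, 36.3]), 64.4) 86.6
si caddy 1855 (array([593.4,   3.1]), array([206.3, 200.7]), 49.0) 31.8
si t 213 (array([448.3, 202.4]), array([62.9, 63.3]), 10.5) 16.5
si t2 174 (array([458.4, 364.5]), array([60. , 65.7]), 11.6) 15.7
si bottle 127 (array([ 529.1, -297.6]), array([49.3, 50.8]), 71.2) 57.3
si cap 178 (array([ 529.5, -296.7]), array([44.6, 39.9]), 61.7) 85.6
wr caddy 18977 (array([593.4,   3.1]), array([200.3, 200.5]), 49.3) 31.0
wr t 1061 (array([452.2, 183.1]), array([60.5, 22.8]), 7.6) 14.9
```

View pics/2.png

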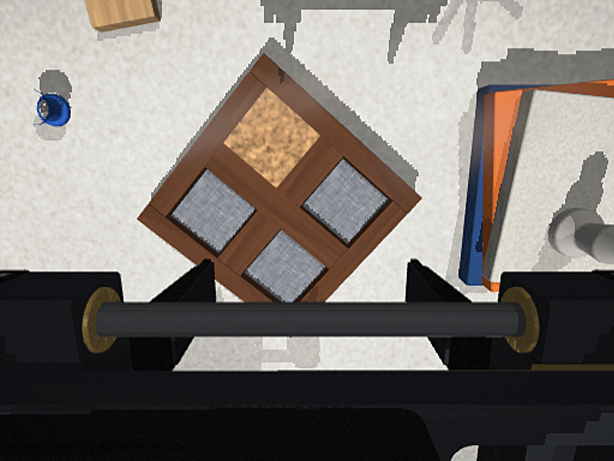

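```bash
python3 -m inch '[[0,0,1,-22,25,-12,1],[0,0,1,-22,25,-12,1],[0,0,1,-22,25,-12,1],[0,0,1,-22,25,-12,1],[0,0,1,-22,25,-12,1],[0,0,1,-22,25,-12,1],[0,0,1,-22,25,-12,1],[0,0,1,-22,25,-12,1],[0,0,0,0,0,0,1],[0,0,0,0,0,0,1]]'; python3 - <<'E'
from h import *
w=cam('wrist');P=cloud(w)
for cen in ((450,204),(458,366)):
    q,m=top(P,cen,48,11,22)
    if len(q)>30: print(len(q),rect(q),np.median(q[:,2]).round(1))
save(w,'3.png',None,1.0)
E
```

```text
t: 1.9
eef_pos: [449.1, 200.4, 118.8]
tcp_rot: [3.142, -0.0, 0.141]
ft_force: [0.1, -0.2, -0.6]
opening: 1.001
4065 (array([448.3, 202.7]), array([59.3, 60.1]), 9.5) 15.0
2745 (array([461.6, 349.2]), array([59.9, 29. ]), 10.3) 15.0
```

View pics/3.png

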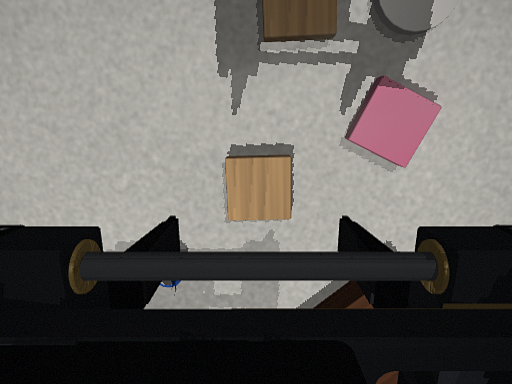

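Tile A is centred between the jaws (px 258,188), at (448,203) with yaw 9.5°. Descending to grip.

```bash
python3 -m inch '[[0,0,1.4,-1,2,-30,1],[0,0,0,0,0,-35,1],[0,0,0,0,0,-30,1],[0,0,0,0,0,-16,1],[0,0,0,0,0,0,1],[0,0,0,0,0,0,-1],[0,0,0,0,0,0,-1],[0,0,0,0,0,0,-1],[0,0,0,0,0,0,-1],[0,0,0,0,0,0,-1]]'; python3 -m inch '[[0,0,0,0,0,0,-1],[0,0,0,0,0,0,-1]]'
```

```text
t: 2.95
eef_pos: [448.2, 202.1, 8.1]
tcp_rot: [-3.141, -0.001, 0.164]
ft_force: [-0.3, -0.2, -0.7]
opening: 0.635
t: 3.15
eef_pos: [448.2, 202.1, 8.1]
tcp_rot: [-3.142, -0.001, 0.164]
ft_force: [-0.6, -1.0, 5.8]
opening: 0.627
```

```bash
python3 -m inch '[[0,0,0,0,0,30,-1],[0,0,0,0,0,42,-1],[0,0,5,10,-25,0,-1],[0,0,5,10,-25,0,-1],[0,0,5,10,-26,0,-1],[0,0,5,10,-26,0,-1],[0,0,5,10,-26,0,-1],[0,0,5,10,-26,0,-1],[0,0,5,10,-25,0,-1],[0,0,4.9,9,-25,-10,-1]]'; python3 -m inch '[[0,0,0,0,0,0,-1],[0,0,0,0,0,0,-1]]'; python3 - <<'E'
from h import *
w=cam('wrist');P=cloud(w)
q,m=top(P,(593,3),150,29,36); print('caddy',len(q),rect(q))
e=np.array(state()['eef_pos']); 
q,m=top(P,e,50,e[2]+3,e[2]+15); print('tile',len(q),rect(q) if len(q) else 0,np.median(q[:,2]),e,state()['opening'])
save(w,'4.png',None,1.0)
E
```

```text
t: 4.15
eef_pos: [527.9, -3.1, 70.4]
tcp_rot: [3.14, -0.001, 0.864]
ft_force: [1.1, 0.4, -0.9]
opening: 0.624
t: 4.35
eef_pos: [526.7, -2.1, 69.4]
tcp_rot: [-3.141, 0.0, 0.858]
ft_force: [-0.4, 0.2, -1.3]
opening: 0.626
caddy 21343 (array([567.1,  25.7]), array([201. , 129.8]), 49.2)
tile 7691 (array([524.5,  -2.3]), array([73.6, 60.1]), 49.0) 76.3417774395034 [526.59180705  -1.61260637  69.59739193] 0.6260493154582258
```

View pics/4.png

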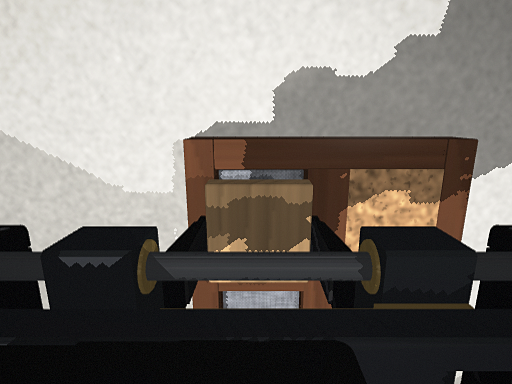

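```bash
python3 - <<'E'
from h import *
w=cam('wrist');P=cloud(w)
e=np.array(state()['eef_pos']); a=np.radians(49.2)
u=np.array([np.cos(a),np.sin(a)]);v=np.array([-np.sin(a),np.cos(a)])
def ext(q): 
    return [np.percentile((q[:,:2]-e[:2])@d,[.5,99.5]).round(1).tolist() for d in(u,v)]
q,m=top(P,e,50,e[2]+3,e[2]+15); print(np.percentile(q[:,2]-e[2],[5,25,50,75,95]).round(1))
zt=np.percentile(q[:,2],70)
q,m=top(P,e,50,zt-1.5,zt+1.5);print('tiletop uv',ext(q))
q,m=top(P,(593,3),150,29,36);print('caddy uv',ext(q))
c=w['color'].astype(int); grey=(abs(c[...,0]-c[...,2])<30)
q=P[(P[...,2]>22)&(P[...,2]<28)&grey];q=q[np.linalg.norm(q[:,:2]-e[:2],axis=1)<60]; print('felt',len(q),ext(q) if len(q) else '',np.median(q[:,2]))
for p in ((527.1,-1.9),): print('pocket uv',[(np.array(p)-e[:2])@d for d in(u,v)])
E
```

```text
[5.7 6.3 6.8 7.2 8. ]
tiletop uv [[-31.4, 28.2], [-28.1, 30.8]]
caddy uv [[-52.4, 145.3], [-75.0, 52.2]]
felt 782 [[-32.8, 32.2], [23.8, 30.0]] 23.601971489507832
pocket uv [np.float64(-0.15068983119778206), np.float64(-0.7225398891539658)]
```

```bash
python3 -m inch '[[0,0,0,1.7,-0.6,0,-1],[0,0,0,0,0,-15,-1],[0,0,0,0,0,-8,-1],[0,0,0,0,0,-5,-1],[0,0,0,0,0,-4,-1],[0,0,0,0,0,-3,-1],[0,0,0,0,0,0,-1]]'
```

```text
t: 5.15
eef_pos: [528.6, -2.6, 34.5]
tcp_rot: [-3.141, 0.0, 0.86]
ft_force: [-0.7, -0.4, -0.3]
opening: 0.626
```

```bash
python3 -m inch '[[0,0,0,0,0,-1,-1],[0,0,0,0,0,0,0.5],[0,0,0,0,0,0,0.6],[0,0,0,0,0,0,0.6],[0,0,0,0,0,5,0.6],[0,0,0,0,0,30,-1],[0,0,0,0,0,10,-1],[0,0,0,0,0,0,-1],[0,0,0,0,0,0,-1],[0,0,0,0,0,0,-1]]'; python3 -m inch '[[0,0,0,0,0,0,-1],[0,0,0,0,0,0,-1],[0,0,0,0,0,0,-1],[0,0,0,0,0,0,-1]]';  python3 - <<'E'
from h import *
w=cam('wrist');P=cloud(w)
q,m=top(P,(528,-2),38,36,46);print(len(q),np.median(q[:,2]),rect(q),np.percentile(q[:,2],[5,95]))
print(state()['opening'])
save(w,'5.png')
E
```

```text
t: 6.15
eef_pos: [528.3, -2.6, 77.9]
tcp_rot: [-3.141, 0.001, 0.86]
ft_force: [-0.7, 0.1, 1.1]
opening: 0.435
t: 6.55
eef_pos: [528.7, -2.6, 78.5]
tcp_rot: [-3.141, 0.0, 0.86]
ft_force: [0.0, -0.2, 0.1]
opening: 0.101
4770 39.59272678222381 (array([526.7,  -2.6]), array([59.9, 59.6]), 49.0) [38.50492972 40.64405208]
0.057805829663552556
```

View pics/5.png

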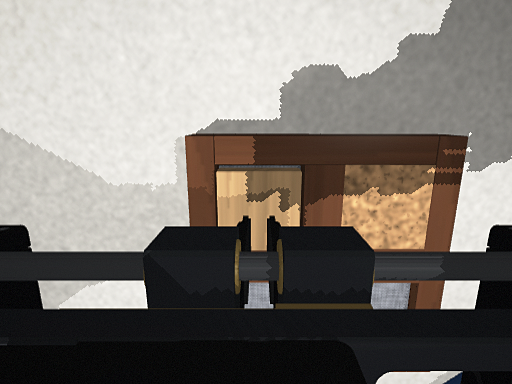

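```bash
python3 -m inch '[[0,0,0,-1,0,-20,-1],[0,0,0,0,0,-12,-1],[0,0,0,0,0,-4,-1],[0,0,0,0,0,-2,-1],[0,0,0,0,0,-2,-1],[0,0,0,0,0,-1.5,-1],[0,0,0,0,0,-1,-1]]'; python3 -m inch '[[0,0,0,0,0,-1,-1],[0,0,0,0,0,-1,-1]]';python3 -m inch '[[0,0,0,0,0,-1,-1],[0,0,0,0,0,-0.7,-1]]';python3 -m inch '[[0,0,0,0,0,-0.5,-1],[0,0,0,0,0,0,-1]]'
```

```text
t: 7.3
eef_pos: [527.5, -2.6, 36.7]
tcp_rot: [-3.141, 0.0, 0.861]
ft_force: [-3.8, -0.1, 4.5]
opening: 0.004
t: 7.5
eef_pos: [527.5, -2.6, 34.8]
tcp_rot: [-3.141, 0.0, 0.86]
ft_force: [-3.3, 0.2, 5.3]
opening: 0.004
t: 7.7
eef_pos: [527.6, -2.5, 33.1]
tcp_rot: [-3.142, -0.0, 0.861]
ft_force: [-2.2, -0.0, 5.7]
opening: 0.005
t: 7.9
eef_pos: [527.7, -2.5, 32.6]
tcp_rot: [3.141, -0.0, 0.861]
ft_force: [-2.8, -0.8, 4.2]
opening: 0.004
```

```bash
python3 -m inch '[[0,0,0,0,0,-0.5,-1],[0,0,0,0,0,0,-1]]';python3 -m inch '[[0,0,0,0,0,-0.5,-1],[0,0,0,0,0,0,-1]]';python3 -m inch '[[0,0,0,0,0,-0.4,-1],[0,0,0,0,0,0,-1]]'
```

```text
t: 8.1
eef_pos: [527.7, -2.6, 32.2]
tcp_rot: [3.141, -0.0, 0.86]
ft_force: [-2.5, 0.9, 8.7]
opening: 0.004
t: 8.3
eef_pos: [527.8, -2.6, 32.2]
tcp_rot: [3.141, -0.0, 0.861]
ft_force: [-4.7, 0.6, 15.4]
opening: 0.001
t: 8.5
eef_pos: [527.8, -2.6, 32.1]
tcp_rot: [3.141, -0.001, 0.861]
ft_force: [-7.2, 0.0, 21.2]
opening: 0.005
```

On the stop at z 32.1, with the force rising and no more travel. On to tile B.

```bash
python3 -m inch '[[0,0,0,0,0,30,-1],[0,0,0,0,0,40,1],[0,0,-5,-9,46,10,1],[0,0,-5,-9,46,10,1],[0,0,-5,-9,46,0,1],[0,0,-5,-9,46,0,1],[0,0,-5,-9,46,0,1],[0,0,-5,-9,46,0,1],[0,0,-5,-9,46,0,1],[0,0,-4,-7,45,0,1]]'; python3 -m inch '[[0,0,0,0,0,0,1],[0,0,0,0,0,0,1]]'; python3 - <<'E'
from h import *
w=cam('wrist');P=cloud(w);e=state()['eef_pos']
q,m=top(P,e,70,11,22)
print(len(q),rect(q),np.median(q[:,2]).round(1),np.median(w['color'][m],0))
r=[(round(x['score'],2),np.round(np.nanmedian(P[x['pixels']],0)),x['pixels'].sum(),np.median(w['color'][x['pixels']],0)) for x in regions_of('tile0','wrist')];print(r)
s=cam('side');P=cloud(s)
q,m=top(P,(528,-2),28,20,50);print('placed',np.percentile(q[:,2],[5,50,95]))
E
```

```text
t: 9.5
eef_pos: [457.1, 366.6, 121.0]
tcp_rot: [-3.141, -0.001, 0.177]
ft_force: [0.6, -0.0, -0.1]
opening: 0.702
t: 9.7
eef_pos: [457.3, 365.2, 120.5]
tcp_rot: [3.142, -0.0, 0.182]
ft_force: [0.9, -0.9, -0.6]
opening: 0.874
4091 (array([477.7, 368.8]), array([98.8, 59.7]), 10.3) 15.0 [164. 130.  91.]
[(0.6, array([426., 487.,  15.]), np.int64(5658), array([107. ,  66. ,  78.5])), (0.59, array([544., 271.,  15.]), np.int64(1335), array([184., 106., 130.])), (0.58, array([458., 367.,  15.]), np.int64(4197), array([163., 130.,  91.]))]
placed [27.92259146 32.13963313 35.4954156 ]
```

```bash
python3 - <<'E'
from h import *
w=cam('wrist');P=cloud(w)
q,m=top(P,(458,366),46,12,22);print(len(q),rect(q),state()['opening'])
E
```

```text
4019 (array([458.5, 365.3]), array([60.2, 59.7]), 10.1) 0.9856592216587491
```

```bash
python3 -m inch '[[0,0,0,1,0,-40,1],[0,0,0,0,0,-40,1],[0,0,0,0,0,-24,1],[0,0,0,0,0,-8.5,1],[0,0,0,0,0,0,1],[0,0,0,0,0,0,-1],[0,0,0,0,0,0,-1],[0,0,0,0,0,0,-1],[0,0,0,0,0,0,-1],[0,0,0,0,0,0,-1]]'; python3 -m inch '[[0,0,0,0,0,0,-1],[0,0,0,0,0,0,-1],[0,0,0,0,0,0,-1]]'
```

```text
t: 10.9
eef_pos: [458.8, 364.6, 8.5]
tcp_rot: [-3.141, -0.001, 0.18]
ft_force: [-0.5, -0.3, 1.0]
opening: 0.637
t: 11.2
eef_pos: [458.8, 364.6, 8.5]
tcp_rot: [-3.141, -0.001, 0.18]
ft_force: [-1.0, -0.4, 6.1]
opening: 0.625
```

```bash
python3 -m inch '[[0,0,0,0,0,30,-1],[0,0,0,0,0,42,-1],[0,0,5,22,-40,0,-1],[0,0,5,22,-40,0,-1],[0,0,5,22,-40,0,-1],[0,0,5,22,-40,0,-1],[0,0,5,22,-40,0,-1],[0,0,5,22,-40,0,-1],[0,0,5,22,-40,0,-1],[0,0,3.9,22,-40,0,-1]]'; python3 -m inch '[[0,0,0,25,-36.5,-10,-1],[0,0,0,0,0,0,-1],[0,0,0,0,0,0,-1]]'; cat > meas.py <<'E'
from h import *
w=cam('wrist');P=cloud(w)
e=np.array(state()['eef_pos']); a=np.radians(49.2)
u=np.array([np.cos(a),np.sin(a)]);v=np.array([-np.sin(a),np.cos(a)])
def ext(q): return [np.percentile((q[:,:2]-e[:2])@d,[.5,99.5]).round(1).tolist() for d in(u,v)]
q,m=top(P,e,50,e[2]+3,e[2]+15);zt=np.percentile(q[:,2],70)
q,m=top(P,e,50,zt-1.5,zt+1.5);print('tiletop uv',ext(q),rect(q))
q,m=top(P,(593,3),150,29,36);print('caddy uv',ext(q),rect(q))
print('pocket uv',[((np.array((659.7,8.1))-e[:2])@d).round(1) for d in(u,v)],e,state()['opening'])
save(w,'6.png')
E
python3 meas.py
```

```text
t: 12.2
eef_pos: [635.3, 42.6, 79.9]
tcp_rot: [-3.141, 0.0, 0.862]
ft_force: [-0.2, -0.2, 0.5]
opening: 0.625
t: 12.5
eef_pos: [659.4, 7.2, 69.3]
tcp_rot: [-3.14, 0.001, 0.857]
ft_force: [0.4, 1.3, -0.3]
opening: 0.627
tiletop uv [[-31.8, 27.8], [-29.0, 30.0]] (array([657.3,   6.8]), array([67.7, 60. ]), 49.1)
caddy uv [[-145.9, 51.8], [-9.7, 135.0]] (array([584.2,  10.3]), array([200.9, 155.5]), 49.1)
pocket uv [np.float64(0.3), np.float64(-0.5)] [659.11680603   8.18575028  69.64207357] 0.6283270873579009
```

View pics/6.png

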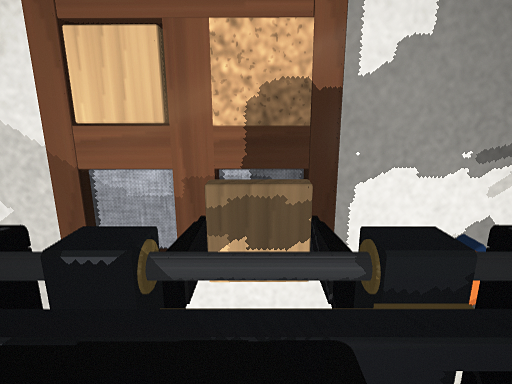

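```bash
python3 -m inch '[[0,0,0,1.0,0.2,0,-1],[0,0,0,0,0,-15,-1],[0,0,0,0,0,-8,-1],[0,0,0,0,0,-5,-1],[0,0,0,0,0,-4,-1],[0,0,0,0,0,-3,-1],[0,0,0,0,0,0,-1]]'
```

```text
t: 13.25
eef_pos: [660.6, 8.1, 34.7]
tcp_rot: [-3.141, 0.0, 0.859]
ft_force: [-0.0, 0.2, -0.3]
opening: 0.628
```

```bash
python3 -m inch '[[0,0,0,0,0,-1,-1],[0,0,0,0,0,0,0.5],[0,0,0,0,0,0,0.6],[0,0,0,0,0,0,0.6],[0,0,0,0,0,5,0.6],[0,0,0,0,0,30,-1],[0,0,0,0,0,10,-1],[0,0,0,0,0,0,-1],[0,0,0,0,0,0,-1],[0,0,0,0,0,0,-1]]'; python3 -m inch '[[0,0,0,0,0,0,-1],[0,0,0,0,0,0,-1],[0,0,0,0,0,0,-1],[0,0,0,0,0,0,-1],[0,0,0,0,0,0,-1]]';  python3 - <<'E'
from h import *
w=cam('wrist');P=cloud(w)
q,m=top(P,(660,8),38,35.5,46);print(len(q),np.median(q[:,2]),rect(q),np.percentile(q[:,2],[5,95]))
q,m=top(P,(527,-2),28,20,46);print('first',len(q),np.percentile(q[:,2],[5,50,95]))
E
```

```text
t: 14.25
eef_pos: [660.2, 8.1, 78.0]
tcp_rot: [-3.14, 0.001, 0.859]
ft_force: [-0.7, 0.7, -0.1]
opening: 0.434
t: 14.75
eef_pos: [660.7, 8.1, 79.0]
tcp_rot: [-3.141, -0.0, 0.859]
ft_force: [-0.4, -0.1, -0.1]
opening: 0.029
4440 38.42058123679499 (array([658.7,   8.1]), array([60. , 59.2]), 49.5) [37.31856807 39.50700194]
first 5773 [29.83749    30.9715252  32.09888047]
```

```bash
python3 -m inch '[[0,0,0,-0.5,0,-20,-1],[0,0,0,0,0,-12,-1],[0,0,0,0,0,-4,-1],[0,0,0,0,0,-3,-1],[0,0,0,0,0,-2,-1],[0,0,0,0,0,-1,-1],[0,0,0,0,0,-1,-1],[0,0,0,0,0,-1,-1],[0,0,0,0,0,-1,-1]]'; python3 -m inch '[[0,0,0,0,0,-1,-1],[0,0,0,0,0,-0.5,-1],[0,0,0,0,0,0,-1]]';python3 -m inch '[[0,0,0,0,0,-0.5,-1],[0,0,0,0,0,0,-1]]';python3 -m inch '[[0,0,0,0,0,-0.5,-1],[0,0,0,0,0,0,-1]]';python3 -m inch '[[0,0,0,0,0,-0.4,-1],[0,0,0,0,0,0,-1]]'
```

```text
t: 15.7
eef_pos: [660.2, 8.1, 35.0]
tcp_rot: [3.141, -0.0, 0.859]
ft_force: [-2.1, 0.7, 5.8]
opening: 0.005
t: 16.0
eef_pos: [660.3, 8.1, 33.4]
tcp_rot: [3.141, -0.0, 0.859]
ft_force: [-1.9, 0.5, 4.8]
opening: 0.003
t: 16.2
eef_pos: [660.3, 8.1, 32.8]
tcp_rot: [3.141, -0.0, 0.859]
ft_force: [-2.9, -0.2, 5.0]
opening: 0.004
t: 16.4
eef_pos: [660.3, 8.1, 32.3]
tcp_rot: [3.141, -0.0, 0.859]
ft_force: [-2.1, -0.3, 5.9]
opening: 0.009
t: 16.6
eef_pos: [660.4, 8.1, 32.3]
tcp_rot: [3.141, -0.001, 0.859]
ft_force: [-3.9, 0.7, 9.2]
opening: 0.004
```

```bash
python3 -m inch '[[0,0,0,0,0,-0.5,-1],[0,0,0,0,0,0,-1]]'; python3 -m inch '[[0,0,0,0,0,30,-1],[0,0,0,0,0,45,1],[0,0,-6,-16,-39,20,1],[0,0,-6,-16,-39,20,1],[0,0,-6,-16,-39,20,1],[0,0,-6,-16,-39,20,1],[0,0,-6,-16,-39,20,1],[0,0,-6,-16,-39,10,1],[0,0,-6,-16,-39,0,1],[0,0,-7,-16,-39,0,1]]'; python3 -m inch '[[0,0,0,0,0,0,1],[0,0,0,0,0,0,1]]'; python3 - <<'E'
from h import *
w=cam('wrist');P=cloud(w);s=cam('side');Q=cloud(s);a=cam('scene');S=cloud(a)
for n,X in (('w',P),('s',Q),('sc',S)):
  for z0,z1 in ((40,63),(80,92)):
    q,m=top(X,(530,-297),45,z0,z1)
    if len(q)>20: print(n,z0,len(q),rect(q))
  for p in ((527,-2),(660,8)):
    q,m=top(X,p,27,20,50)
    if len(q)>20: print(n,p,np.percentile(q[:,2],[5,50,95]).round(1))
st=state();print(st['joints'].round(2),st['eef_pos'])
im=np.hstack([w['color'],a['color']])[...,::-1]
cv2.imwrite('pics/7.png',cv2.resize(im,(800,300),interpolation=cv2.INTER_AREA))
E
```

```text
t: 16.8
eef_pos: [660.4, 8.1, 32.2]
tcp_rot: [3.141, -0.001, 0.859]
ft_force: [-4.7, 0.6, 14.3]
opening: 0.005
t: 17.8
eef_pos: [531.6, -305.5, 216.6]
tcp_rot: [3.141, -0.002, -0.001]
ft_force: [1.1, -0.5, -0.3]
opening: 0.704
t: 18.0
eef_pos: [531.9, -304.7, 215.8]
tcp_rot: [3.141, -0.001, 0.002]
ft_force: [-0.1, -0.0, -0.0]
opening: 0.874
w 40 646 (array([ 530.4, -296. ]), array([50. , 49.8]), 71.0)
w 80 1437 (array([ 530.5, -295.8]), array([43.2, 42.5]), 89.0)
s 40 153 (array([ 529.6, -296.9]), array([50.8, 51.5]), 68.0)
s 80 174 (array([ 529.2, -296.8]), array([43.6, 39.7]), 64.1)
s (527, -2) [28.2 31.5 35.4]
s (660, 8) [27.3 32.  35.2]
sc 40 153 (array([ 529.1, -291.4]), array([54.6, 52.1]), 71.1)
sc 80 123 (array([ 529.6, -292.7]), array([44. , 41.8]), 74.5)
sc (527, -2) [30.  33.2 36.7]
sc (660, 8) [30.1 33.3 36.3]
[-0.62  0.47  1.59  0.    1.08 -0.63] [ 532.66828632 -302.94272494  215.75302926]
```

View pics/7.png

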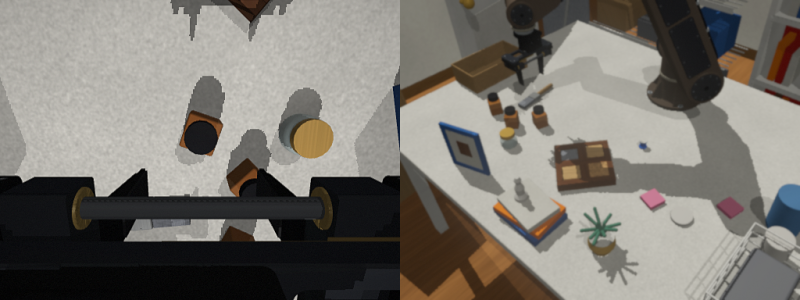

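```bash
python3 -m inch '[[0,0,-8,0,10,20,1],[0,0,-8,0,10,20,1],[0,0,-3,0,10,10,1],[-7.57,2.6,0,0,10,0,1],[-7.57,2.6,0,0,10,0,1],[-7.57,2.6,0,0,10,0,1],[0,0,0,0,0,0,1],[0,0,0,0,0,0,1]]'; python3 -c "
from h import *
s=state();print(s['joints'].round(3),R.from_euler('xyz',s['tcp_rot']).as_matrix().round(3))"
```

```text
t: 18.95
eef_pos: [533.0, -242.1, 265.5]
tcp_rot: [2.724, 0.002, -0.325]
ft_force: [0.1, -0.3, 0.3]
opening: 1.002
[-0.351  0.407  1.625 -0.461  1.143  0.175] [[ 0.948 -0.291 -0.131]
 [-0.319 -0.867 -0.384]
 [-0.002  0.405 -0.914]]
```

Tilting right drives q4 towards its -1.13 limit, so the inversion has to be done with the tool pointing left. Bottles crowd that side here, so I'll first move the bottle upright, gripped from above, to a clear spot near (480,-150).

```bash
python3 -m inch '[[7.57,-2.6,0,0,-18,0,1],[7.57,-2.6,0,-1,-18,0,1],[7.57,-2.6,0,-1,-18,0,1],[0,0,0,0,0,-40,1],[0,0,0,0,0,-40,1],[0,0,0,0,0,-40,1],[0,0,0,0,0,0,1],[0,0,0,0,0,0,1]]'; python3 - <<'E'
from h import *
w=cam('wrist');P=cloud(w)
s=cam('side');Q=cloud(s)
q,m=top(Q,(530,-297),45,40,63); print(rect(q)); st=state(); print(st['eef_pos'],st['tcp_rot'],st['joints'].round(2))
q,m=top(P,(530,-297),45,80,92); print(rect(q) if len(q)>9 else 0)
save(w,'8.png')
E
```

```text
t: 19.75
eef_pos: [530.5, -298.7, 146.6]
tcp_rot: [-3.141, -0.001, -0.329]
ft_force: [-0.3, -1.4, 0.2]
opening: 0.999
(array([ 529.7, -296.8]), array([50.6, 50.7]), 70.1)
[ 531.12725427 -298.75760142  148.05385659] [ 3.14107608 -0.00364733 -0.3283662 ] [-0.62  0.54  1.67  0.    0.93 -0.29]
(array([ 530.4, -296. ]), array([42.9, 43. ]), 39.5)
```

View pics/8.png

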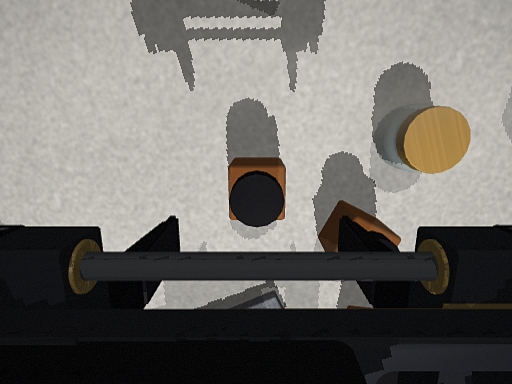

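```bash
python3 -m inch '[[0,0,0,0,2,0,0.75],[0,0,0,0,0,-20,0.75],[0,0,0,0,0,-40,0.75],[0,0,0,0,0,-35,0.75],[0,0,0,0,0,-20,0.75],[0,0,0,0,0,-12,0.75],[0,0,0,0,0,0,-1],[0,0,0,0,0,0,-1],[0,0,0,0,0,0,-1],[0,0,0,0,0,0,-1]]'; python3 -m inch '[[0,0,0,0,0,0,-1],[0,0,0,0,0,0,-1],[0,0,0,0,0,0,-1],[0,0,0,0,0,0,-1]]'
```

```text
t: 20.85
eef_pos: [530.7, -296.2, 19.8]
tcp_rot: [3.141, -0.002, -0.328]
ft_force: [-0.5, 0.7, 0.2]
opening: 0.595
t: 21.25
eef_pos: [530.5, -296.1, 19.5]
tcp_rot: [3.141, -0.001, -0.328]
ft_force: [-0.1, 1.2, 6.4]
opening: 0.522
```

```bash
python3 -m inch '[[0,0,0,0,0,12,-1],[0,0,0,0,0,12,-1],[0,0,-5,-10,30,0,-1],[0,0,-5,-10,30,0,-1],[0,0,-5,-10,30,0,-1],[0,0,-5,-10,30,0,-1],[0,0,-1.9,-10,26,0,-1],[0,0,0,0,0,0,-1],[0,0,0,0,0,-12,-1],[0,0,0,0,0,-6,-1]]'; python3 -m inch '[[0,0,0,0,0,-4,-1],[0,0,0,0,0,-1.5,-1],[0,0,0,0,0,0,-1]]'
```

```text
t: 22.25
eef_pos: [480.7, -150.6, 24.1]
tcp_rot: [-3.141, -0.001, -0.71]
ft_force: [-0.9, 0.0, -2.5]
opening: 0.525
t: 22.55
eef_pos: [480.2, -150.5, 19.4]
tcp_rot: [3.141, -0.0, -0.711]
ft_force: [-1.9, -0.4, 7.8]
opening: 0.528
```

```bash
python3 -m inch '[[0,0,0,0,0,0,0.6],[0,0,0,0,0,0,0.8],[0,0,0,0,0,0,0.8],[0,0,0,0,0,0,0.8],[0,0,0,0,0,30,0.8],[0,0,0,0,0,45,0.8],[0,0,0,0,0,45,0.8],[0,0,0,0,0,45,0.8],[0,0,0,0,0,35,0.8],[0,0,0,0,0,0,0.8]]'; python3 -m inch '[[6.06,-5.22,0,-5,-6,0,0.9],[6.06,-5.22,0,-5,-6,0,0.9],[6.06,-5.22,0,-5,-6,0,0.9],[6.06,-5.22,0,-5,-6,0,0.9],[6.06,-5.22,0,-5,-6,0,0.9],[6.06,-5.22,0,-5,-6,0,0.9],[6.06,-5.22,0,-5,-6,0,0.9],[3.03,-2.61,0,-5,-4,0,0.9],[0,0,0,0,0,0,0.9]]'
cat > st.py <<'E'
from h import *
s=state();M=R.from_euler('xyz',s['tcp_rot']).as_matrix();print('j',s['joints'].round(2),'pos',s['eef_pos'].round(1),'x',M[:,0].round(3),'z',M[:,2].round(3),'op',round(s['opening'],3),'F',s['ft_force'].round(1),'grasp',(s['eef_pos']-19*M[:,2]).round(1))
E
python3 st.py; python3 - <<'E'
from h import *
for n in('side','scene'):
  c=cam(n);Q=cloud(c);q,m=top(Q,(480,-150),45,40,63);print(len(q),rect(q) if len(q)>9 else '');q,m=top(Q,(480,-150),45,78,93);print(len(q),rect(q) if len(q)>9 else '')
E
```

```text
t: 23.55
eef_pos: [481.7, -150.5, 223.5]
tcp_rot: [-3.139, -0.008, -0.71]
ft_force: [0.9, 0.2, -0.4]
opening: 0.901
t: 24.45
eef_pos: [439.3, -196.9, 217.2]
tcp_rot: [-2.093, 0.004, -0.714]
ft_force: [0.4, 0.2, 1.1]
opening: 0.949
j [-1.06  0.48  2.06  1.    1.32 -0.99] pos [ 439.3 -196.9  217.2] x [ 0.756 -0.655 -0.004] z [ 0.566  0.656 -0.499] op 0.949 F [0.4 0.2 1.1] grasp [ 428.6 -209.3  226.6]
55 (array([ 468.1, -167.7]), array([16.2, 30.1]), 43.2)
45 (array([ 478. , -150.3]), array([42.7, 29.9]), 65.3)
149 (array([ 482.7, -145.5]), array([53.5, 49.8]), 49.5)
137 (array([ 480.4, -147.2]), array([42.6, 44.6]), 3.5)
```

```bash
python3 -m inch '[[0,0,0,0,0,-40,0.9],[0,0,0,0,0,-40,0.9],[0,0,0,0,0,-35,0.9],[0,0,0,0,0,-20,0.9],[0,0,0,0,0,-8,0.9],[0,0,0,0,0,0,0.9],[0,0,0,0,0,0,0.9]]'; python3 st.py;  python3 - <<'E'
from h import *
a=cam('scene');s=cam('side')
im=np.hstack([a['color'][60:252,120:376],s['color'][100:292,120:376]])[...,::-1]
cv2.imwrite('pics/9.png',cv2.resize(im,(800,300),interpolation=cv2.INTER_CUBIC))
E
```

```text
t: 25.25
eef_pos: [440.6, -195.7, 77.1]
tcp_rot: [-2.096, -0.002, -0.71]
ft_force: [-0.9, -0.2, -0.4]
opening: 0.951
j [-1.06  0.76  2.13  1.1   1.15 -1.31] pos [ 440.6 -195.7   77.1] x [ 0.758 -0.652  0.002] z [ 0.565  0.656 -0.501] op 0.951 F [-0.9 -0.2 -0.4] grasp [ 429.8 -208.2   86.6]
```

View pics/9.png

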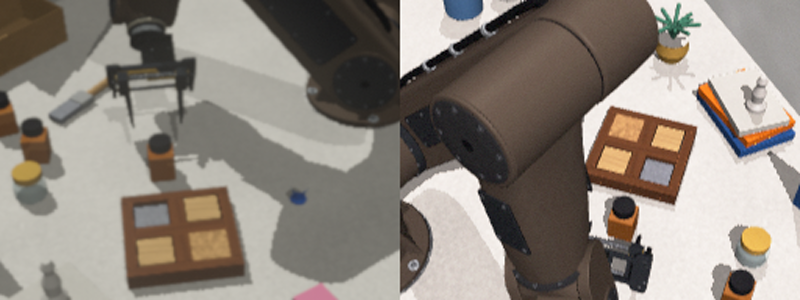

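```bash
python3 -m inch '[[0,0,0,10,11.6,-9.5,0.9],[0,0,0,10,11.6,-9.5,0.9],[0,0,0,10,11.6,-9.5,0.9],[0,0,0,10,11.6,-9.5,0.9],[0,0,0,10,11.6,-9.5,0.9],[0,0,0,0,0,0,0.9]]'; python3 st.py
```

```text
t: 25.95
eef_pos: [490.7, -136.7, 28.8]
tcp_rot: [-2.095, -0.001, -0.709]
ft_force: [-0.6, -0.7, 0.5]
opening: 0.949
j [-0.89  0.86  2.15  1.31  1.08 -1.43] pos [ 490.7 -136.7   28.8] x [ 0.759 -0.651  0.001] z [ 0.564  0.657 -0.5  ] op 0.949 F [-0.6 -0.7  0.5] grasp [ 479.9 -149.2   38.3]
```

```bash
python3 -m inch '[[0,0,0,0,0,0,-1],[0,0,0,0,0,0,-1],[0,0,0,0,0,0,-1],[0,0,0,0,0,0,-1],[0,0,0,0,0,0,-1],[0,0,0,0,0,0,-1],[0,0,0,0,0,0,-1],[0,0,0,0,0,0,-1],[0,0,0,0,0,0,-1]]'; python3 st.py
```

```text
t: 26.85
eef_pos: [490.3, -138.0, 28.8]
tcp_rot: [-2.094, -0.001, -0.711]
ft_force: [-0.8, -2.2, 3.1]
opening: 0.527
j [-0.9   0.86  2.15  1.31  1.08 -1.43] pos [ 490.3 -138.    28.8] x [ 0.758 -0.653  0.001] z [ 0.565  0.656 -0.5  ] op 0.527 F [-0.8 -2.2  3.1] grasp [ 479.5 -150.5   38.3]
```

```bash
python3 -m inch '[[0,0,0,0,0,10,-1],[0,0,0,0,0,20,-1],[0,0,0,0,0,30,-1],[0,0,0,0,0,40,-1],[0,0,0,0,0,40,-1],[0,0,0,0,0,40,-1],[0,0,0,0,0,40,-1],[0,0,0,0,0,0,-1]]'; python3 st.py; python3 -m inch '[[5.2,6.06,0,0,0,0,-1],[5.2,6.06,0,0,0,0,-1],[5.2,6.06,0,0,0,0,-1],[5.2,6.06,0,0,0,0,-1],[5.2,6.06,0,0,0,0,-1],[5.2,6.06,0,0,0,0,-1],[5.2,6.06,0,0,0,0,-1],[0,0,0,0,0,0,-1],[0,0,0,0,0,0,-1]]';  python3 st.py
```

```text
t: 27.65
eef_pos: [490.4, -137.8, 252.7]
tcp_rot: [-2.096, -0.007, -0.71]
ft_force: [-0.3, -0.1, -4.6]
opening: 0.528
j [-0.9   0.41  2.06  1.1   1.28 -0.88] pos [ 490.4 -137.8  252.7] x [ 0.758 -0.652  0.007] z [ 0.567  0.654 -0.501] op 0.528 F [-0.3 -0.1 -4.6] grasp [ 479.6 -150.3  262.3]
t: 28.55
eef_pos: [490.1, -137.6, 247.7]
tcp_rot: [-2.097, 0.973, -0.712]
ft_force: [0.6, 0.1, -2.1]
opening: 0.529
j [-0.86  0.63  1.83  0.93  1.69  0.02] pos [ 490.1 -137.6  247.7] x [ 0.426 -0.368 -0.826] z [ 0.251  0.926 -0.283] op 0.529 F [ 0.6  0.1 -2.1] grasp [ 485.3 -155.2  253.1]
```

```bash
python3 -m inch '[[5.2,6.06,0,0,0,0,-1],[5.2,6.06,0,0,0,0,-1],[5.2,6.06,0,0,0,0,-1],[5.2,6.06,0,0,0,0,-1],[5.2,6.06,0,0,0,0,-1],[5.2,6.06,0,0,0,0,-1],[5.2,6.06,0,0,0,0,-1],[0,0,0,0,0,0,-1]]'; python3 st.py; python3 -m inch '[[5.2,6.06,0,0,0,0,-1],[5.2,6.06,0,0,0,0,-1],[5.2,6.06,0,0,0,0,-1],[5.2,6.06,0,0,0,0,-1],[5.2,6.06,0,0,0,0,-1],[5.2,6.06,0,0,0,0,-1],[5.2,6.06,0,0,0,0,-1],[5.2,6.06,0,0,0,0,-1],[2.6,3.03,0,0,0,0,-1],[0,0,0,0,0,0,-1]]';  python3 st.py
```

```text
t: 29.35
eef_pos: [490.0, -137.4, 248.0]
tcp_rot: [1.051, 1.189, 2.436]
ft_force: [-0.3, 0.1, -2.3]
opening: 0.526
j [-0.86  0.85  1.83  1.06  2.01  0.74] pos [ 490.  -137.4  248. ] x [-0.283  0.241 -0.928] z [0.212 0.96  0.185] op 0.526 F [-0.3  0.1 -2.3] grasp [ 485.9 -155.7  244.4]
t: 30.35
eef_pos: [490.1, -137.5, 249.2]
tcp_rot: [1.049, 0.011, 2.432]
ft_force: [0.1, -0.9, -3.0]
opening: 0.523
j [-0.9   0.97  2.13  1.4   2.1   1.6 ] pos [ 490.1 -137.5  249.2] x [-0.759  0.651 -0.011] z [0.561 0.661 0.498] op 0.523 F [ 0.1 -0.9 -3. ] grasp [ 479.4 -150.   239.7]
```

Fully inverted (tool x reversed, z elevated 30°). I'll hold, then check that the bottle is still square in the grip.

```bash
python3 -m inch '[[0,0,0,0,0,0,-1],[0,0,0,0,0,0,-1],[0,0,0,0,0,0,-1],[0,0,0,0,0,0,-1],[0,0,0,0,0,0,-1],[0,0,0,0,0,0,-1],[0,0,0,0,0,0,-1],[0,0,0,0,0,0,-1]]'; python3 - <<'E'
from h import *
a=cam('scene');w=cam('wrist')
im=np.hstack([a['color'],w['color']])[...,::-1]
cv2.imwrite('pics/10.png',cv2.resize(im,(800,300),interpolation=cv2.INTER_AREA))
E
```

```text
t: 31.15
eef_pos: [490.2, -137.9, 248.6]
tcp_rot: [1.047, 0.007, 2.434]
ft_force: [0.3, 0.5, -2.6]
opening: 0.524
```

View pics/10.png

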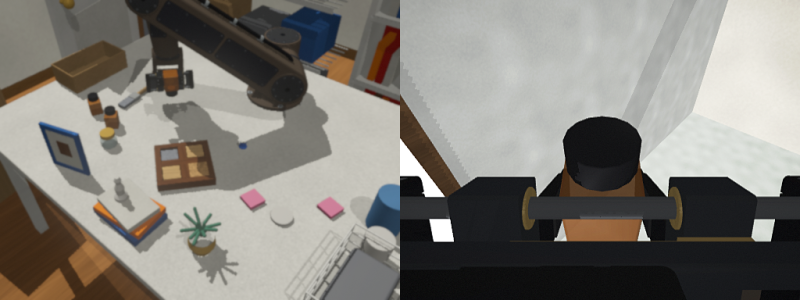

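```bash
python3 -m inch '[[-5.2,-6.06,0,0,0,0,-1],[-5.2,-6.06,0,0,0,0,-1],[-5.2,-6.06,0,0,0,0,-1],[-5.2,-6.06,0,0,0,0,-1],[-5.2,-6.06,0,0,0,0,-1],[-5.2,-6.06,0,0,0,0,-1],[-5.2,-6.06,0,0,0,0,-1],[-5.2,-6.06,0,0,0,0,-1]]';  python3 -m inch '[[-5.2,-6.06,0,0,0,0,-1],[-5.2,-6.06,0,0,0,0,-1],[-5.2,-6.06,0,0,0,0,-1],[-5.2,-6.06,0,0,0,0,-1],[-5.2,-6.06,0,0,0,0,-1],[-5.2,-6.06,0,0,0,0,-1],[-5.2,-6.06,0,0,0,0,-1],[-5.2,-6.06,0,0,0,0,-1]]'; python3 -m inch '[[-5.2,-6.06,0,0,0,0,-1],[-5.2,-6.06,0,0,0,0,-1],[-5.2,-6.06,0,0,0,0,-1],[-5.2,-6.06,0,0,0,0,-1],[-5.2,-6.06,0,0,0,0,-1],[-5.2,-6.06,0,0,0,0,-1],[-2.6,-3.03,0,0,0,0,-1],[0,0,0,0,0,0,-1],[0,0,0,0,0,0,-1]]';  python3 st.py
```

```text
t: 32.05
eef_pos: [490.2, -137.9, 248.4]
tcp_rot: [1.05, 1.127, 2.437]
ft_force: [0.0, 0.8, -2.1]
opening: 0.523
t: 32.85
eef_pos: [490.0, -137.8, 248.6]
tcp_rot: [-2.097, 0.9, -0.712]
ft_force: [0.9, 0.1, -3.5]
opening: 0.524
t: 33.75
eef_pos: [490.1, -137.8, 248.7]
tcp_rot: [-2.095, 0.002, -0.711]
ft_force: [-0.2, 0.4, -3.3]
opening: 0.527
j [-0.9   0.41  2.06  1.1   1.27 -0.88] pos [ 490.1 -137.8  248.7] x [ 0.758 -0.652 -0.002] z [ 0.564  0.657 -0.5  ] op 0.527 F [-0.2  0.4 -3.3] grasp [ 479.4 -150.3  258.2]
```

```bash
python3 -m inch '[[0,0,0,18.3,36.6,0,-1],[0,0,0,18.3,36.6,0,-1],[0,0,0,18.3,36.6,-10,-1],[0,0,0,18.3,36.6,-30,-1],[0,0,0,18.4,36.5,-30,-1],[0,0,0,18.4,36.5,-30,-1],[0,0,0,0,0,-30,-1],[0,0,0,0,0,-20,-1],[0,0,0,0,0,-13,-1],[0,0,0,0,0,0,-1]]';  python3 st.py; python3 - <<'E'
from h import *
a=cam('scene');s=cam('side')
for c in(a,s):
  Q=cloud(c)
  for r in((92,121),(136,152)):
    q,m=top(Q,(589,69),45,*r);print(r,len(q),rect(q) if len(q)>9 else '',np.percentile(q[:,2],[2,98]) if len(q) else '')
im=np.hstack([a['color'][120:312,150:406],s['color'][100:292,120:376]])[...,::-1]
cv2.imwrite('pics/11.png',cv2.resize(im,(800,300),interpolation=cv2.INTER_CUBIC))
E
```

```text
t: 34.75
eef_pos: [599.4, 80.3, 84.9]
tcp_rot: [-2.095, 0.004, -0.711]
ft_force: [0.0, -1.1, -2.5]
opening: 0.527
j [-0.36  0.74  2.16  1.77  0.98 -1.29] pos [599.4  80.3  84.9] x [ 0.758 -0.652 -0.004] z [ 0.563  0.657 -0.501] op 0.527 F [ 0.  -1.1 -2.5] grasp [588.7  67.8  94.4]
(92, 121) 349 (array([588.7,  69.8]), array([56.5, 69.2]), 52.0) [ 93.33595343 120.40898557]
(136, 152) 188 (array([590.5,  71. ]), array([43.4, 42.3]), 62.7) [136.75403278 146.39307694]
(92, 121) 20 (array([605.3,  53.7]), array([51.9,  7.6]), 37.3) [ 95.84567535 119.64693191]
(136, 152) 100 (array([594.4,  66.1]), array([45.6, 33.8]), 80.9) [137.28799045 148.03742795]
```

View pics/11.png

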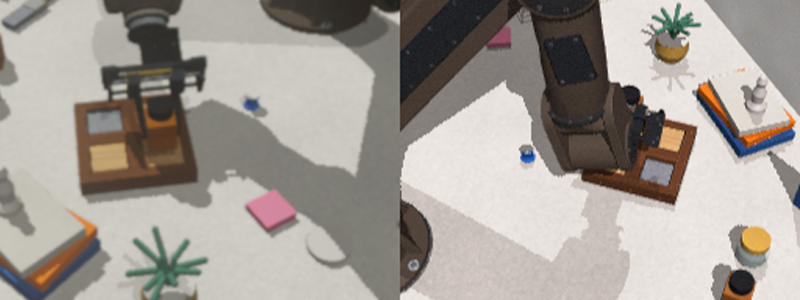

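```bash
python3 -m inch '[[0,0,0,0,0.7,-10,-1],[0,0,0,0,0,-6,-1],[0,0,0,0,0,-3,-1],[0,0,0,0,0,-2,-1],[0,0,0,0,0,0,-1]]';  python3 -m inch '[[0,0,0,0,0,-1,-1],[0,0,0,0,0,-1,-1],[0,0,0,0,0,0,-1]]'; python3 -m inch '[[0,0,0,0,0,-0.7,-1],[0,0,0,0,0,0,-1]]'; python3 st.py
```

```text
t: 35.35
eef_pos: [599.4, 80.7, 65.8]
tcp_rot: [-2.095, -0.0, -0.711]
ft_force: [-0.1, -0.3, -2.2]
opening: 0.525
t: 35.65
eef_pos: [599.5, 80.7, 64.0]
tcp_rot: [-2.095, -0.001, -0.711]
ft_force: [-0.4, -0.6, -3.4]
opening: 0.524
t: 35.85
eef_pos: [599.4, 80.7, 63.2]
tcp_rot: [-2.095, -0.001, -0.711]
ft_force: [0.6, -0.0, -2.1]
opening: 0.525
j [-0.36  0.79  2.16  1.81  0.99 -1.36] pos [599.4  80.7  63.2] x [ 0.758 -0.652  0.001] z [ 0.565  0.656 -0.5  ] op 0.525 F [ 0.6 -0.  -2.1] grasp [588.7  68.2  72.7]
```

```bash
python3 -m inch '[[0,0,0,0.5,0.3,-1,-1],[0,0,0,0,0,-0.7,-1],[0,0,0,0,0,0,-1]]';  python3 -m inch '[[0,0,0,0,0,-0.6,-1],[0,0,0,0,0,0,-1]]'; python3 -m inch '[[0,0,0,0,0,-0.6,-1],[0,0,0,0,0,0,-1]]'; python3 st.py
```

```text
t: 36.15
eef_pos: [599.9, 81.1, 61.4]
tcp_rot: [-2.095, -0.0, -0.711]
ft_force: [-0.6, -1.0, -3.6]
opening: 0.525
t: 36.35
eef_pos: [599.9, 81.0, 60.9]
tcp_rot: [-2.095, -0.001, -0.711]
ft_force: [-0.5, 0.1, -3.0]
opening: 0.522
t: 36.55
eef_pos: [600.0, 81.0, 60.8]
tcp_rot: [-2.094, -0.001, -0.711]
ft_force: [-1.6, 0.1, 4.5]
opening: 0.525
j [-0.36  0.79  2.16  1.81  0.99 -1.36] pos [600.   81.   60.8] x [ 0.758 -0.652  0.001] z [ 0.566  0.656 -0.499] op 0.525 F [-1.6  0.1  4.5] grasp [589.3  68.6  70.3]
```

Contact is exactly where expected. Releasing and backing straight out along the tool axis.

```bash
python3 -m inch '[[0,0,0,0,0,0,0.3],[0,0,0,0,0,0,0.6],[0,0,0,0,0,0,0.8],[0,0,0,0,0,0,0.8],[0,0,0,0,0,0,0.8],[0,0,0,-6,-7,5,0.8],[0,0,0,-11,-13,10,0.8],[0,0,0,-17,-20,15,0.8],[0,0,0,-17,-20,15,0.8],[0,0,0,-17,-20,15,0.8]]'; python3 -m inch '[[0,0,0,0,0,40,0.8],[0,0,0,-10,-30,40,0.8],[0,0,0,-10,-40,30,0.8],[0,0,0,0,-45,20,0.8],[0,0,0,0,-45,0,0.8],[0,0,0,0,-45,0,0.8],[0,0,0,0,-45,0,0.8],[0,0,0,0,0,0,0.8],[0,0,0,0,0,0,0.8]]'; python3 st.py; python3 - <<'E'
from h import *
a=cam('scene');s=cam('side')
for n,c in(('sc',a),('si',s)):
  Q=cloud(c)
  for r in((60,96),(111,124)):
    q,m=top(Q,(589,69),45,*r);print(n,r,len(q),rect(q) if len(q)>9 else '')
  q,m=top(Q,(593,3),160,28,39);print('caddy',rect(q))
  for p in ((527,-2),(660,8),(598,-63)):
    q,m=top(Q,p,26,15,50)
    if len(q)>20: print(p,np.percentile(q[:,2],[5,50,95]).round(1))
im=np.hstack([a['color'][60:318,100:444],s['color'][60:318,120:464]])[...,::-1]
cv2.imwrite('pics/12.png',cv2.resize(im,(800,300),interpolation=cv2.INTER_CUBIC))
E
```

```text
t: 37.55
eef_pos: [530.7, 0.1, 121.0]
tcp_rot: [-2.095, -0.0, -0.711]
ft_force: [0.1, -1.0, 0.6]
opening: 0.898
t: 38.45
eef_pos: [511.5, -248.3, 248.6]
tcp_rot: [-2.095, 0.0, -0.712]
ft_force: [-0.5, 0.1, -0.3]
opening: 0.901
j [-0.99  0.52  1.83  1.01  1.39 -0.81] pos [ 511.5 -248.3  248.6] x [ 0.757 -0.654 -0.   ] z [ 0.566  0.655 -0.5  ] op 0.901 F [-0.5  0.1 -0.3] grasp [ 500.8 -260.8  258.1]
sc (60, 96) 275 (array([591.8,  73.1]), array([50., 50.]), 50.0)
sc (111, 124) 182 (array([589.8,  70.7]), array([45.5, 38.9]), 41.4)
caddy (array([592.2,   5.3]), array([206.8, 200.5]), 49.1)
(527, -2) [30.2 33.9 37.1]
(660, 8) [30.  33.1 36. ]
(598, -63) [21.5 24.6 27.6]
si (60, 96) 171 (array([587.8,  65. ]), array([51.2, 50.8]), 51.2)
si (111, 124) 117 (array([589.2,  65.2]), array([41.9, 42.3]), 4.8)
caddy (array([596.5,   5.2]), array([197.9, 200.3]), 49.7)
(527, -2) [28.5 32.1 35.9]
(660, 8) [27.9 31.3 35.7]
(598, -63) [19.7 23.6 27.7]
```

View pics/12.png

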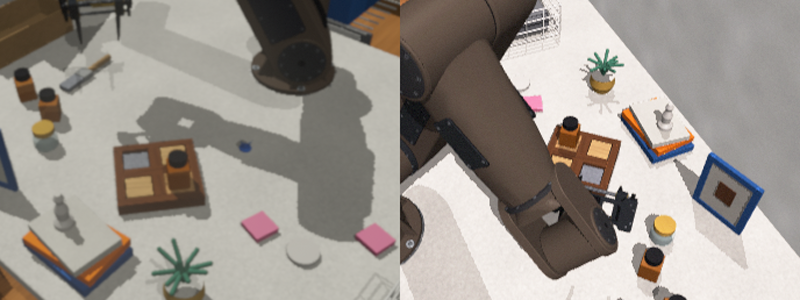

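```bash
python3 -m inch '[[-6.06,5.22,0,0,20,5,0.8],[-6.06,5.22,0,0,20,5,0.8],[-6.06,5.22,0,0,20,5,0.8],[-6.06,5.22,0,0,20,5,0.8],[-6.06,5.22,0,0,20,5,0.8],[-6.06,5.22,0,0,20,0,0.8],[-6.06,5.22,0,0,20,0,0.8],[-3.03,2.61,0,0,20,0,0.8],[0,0,0,20,40,0,0.8],[0,0,0,20,40,0,0.8]]'; python3 -m inch '[[0,0,0,0,20,0,0.8],[0,0,0,0,0,0,0.8],[0,0,0,0,0,0,0.8]]'; python3 st.py; python3 - <<'E'
from h import *
w=cam('wrist');Q=cloud(w)
for r in((60,95),(85,94),(111,124)):
    q,m=top(Q,(589,69),45,*r);print(r,len(q),rect(q) if len(q)>9 else '',np.percentile(q[:,2],[5,50,95]) if len(q) else '')
q,m=top(Q,(593,3),160,28,36);print('caddy',rect(q))
for p in ((527,-2),(660,8),(598,-63),(575,1),(555,50)):
    q,m=top(Q,p,24 if p[0]!=575 and p[0]!=555 else 5,15,50)
    if len(q)>20:
        A=np.c_[q[:,:2]-p,np.ones(len(q))];s=np.linalg.lstsq(A,q[:,2],rcond=None)[0]
        print(p,np.median(q[:,2]).round(1),'tilt',np.degrees(s[:2]).round(1))
save(w,'13.png')
E
```

```text
t: 39.55
eef_pos: [551.7, -4.9, 274.3]
tcp_rot: [3.141, -0.0, -0.709]
ft_force: [0.8, -1.2, -0.8]
opening: 0.9
t: 39.85
eef_pos: [551.5, 13.0, 274.0]
tcp_rot: [3.141, 0.0, -0.708]
ft_force: [0.6, 0.3, 0.1]
opening: 0.9
j [-0.1   0.33  1.66 -0.    1.15  0.61] pos [551.5  13.  274. ] x [ 0.76 -0.65 -0.  ] z [-0. -0. -1.] op 0.9 F [0.6 0.3 0.1] grasp [551.5  13.  293. ]
(60, 95) 583 (array([590.6,  68.2]), array([48.4, 50. ]), 49.3) [88.81356656 90.6971393  91.95152176]
(85, 94) 583 (array([590.6,  68.2]), array([48.4, 50. ]), 49.3) [88.81356656 90.6971393  91.95152176]
(111, 124) 1386 (array([590.6,  68. ]), array([42.7, 42.9]), 48.7) [115.74734619 116.97418311 118.23552215]
caddy (array([593.8,   2.9]), array([199.1, 200.6]), 49.4)
(527, -2) 31.0 tilt [0.3 0.1]
(660, 8) 31.0 tilt [0.1 0.1]
(598, -63) 22.3 tilt [0.1 0. ]
(575, 1) 30.8 tilt [6.5 0.5]
(555, 50) 30.7 tilt [-4.4 -3.3]
```

View pics/13.png

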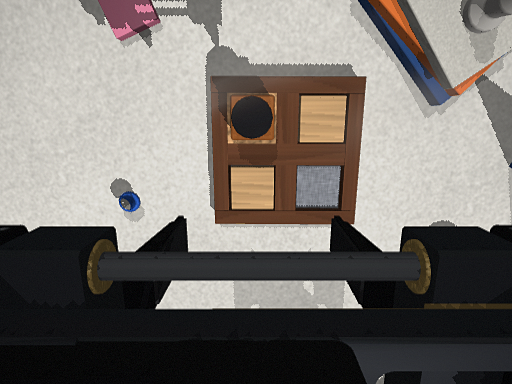

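The bottle stands 2 mm from the cork's centre, square to the caddy. Both tiles are flush and level, and the bystanders are where they were. Handing in.

```bash
python3 -c "
from h import *
print(ticket.job_done())"
```

```text
the job is handed in; nothing more can be done
None
```

I handed the job in at about t = 40 s of the 210 s allowed; no verdict was reported back.

- **Tiles:** Only two pale tiles were in view. Each is in a pocket of its own and pressed onto the stop. The last wrist picture put both at the height of the caddy's top to within 0.3 mm, with under 0.5° of tilt. The third pocket stays empty.
- **Bottle:** I moved the one nearest the base upright to a clear spot first, because the arm could not tilt far enough to invert it where it stood. I then gripped it from the side, turned it fully upside down and held it there for about 1 s. After turning it back, I stood it upright on the cork. The last look had it about 2 mm from the cork's middle and square to the caddy.
- **Other things:** I touched none of them, and they looked unmoved in the last pictures, though I did not measure their positions again.

The side camera put the bottle about 4 mm off centre and the scene camera about 2.5 mm. I went by the closer wrist view. I noticed no slip of the grip and no knocked tile.

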